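# Unhitch the tow coupler from its bench ball mount

## Task

Free the tow-cart coupler from the hitch ball: slide the flat lock plate straight up out of its slotted holder and put it in the shallow parts tray. Then, with the coupler still down on the ball, pull the spring latch sideways by squeezing its tall tab towards the fixed post on the coupler's head, and lift the coupler off the ball with the latch kept squeezed. Finish holding it, level and still, about a hand's breadth above where it sat (at least 70 mm higher); do not put it down or let go, and do not shift the loose parts standing around.

Things in the scene. Friction and masses are not known exactly. Their poses are not given: they have to be found in the camera images.
- ball_mount: fixed grey base plate, 10 mm thick, with a 36 mm ball. Origin at table level under the ball, z up; the coupler's stub lies towards -x on a rest block (42 mm high). On the +y side the slotted holder: two dark uprights at x = -37 to -22 and 22 to 37 mm, 50 mm high, their 8 mm slots taking the plate's side edges, centred on (0, 70.5) mm.
- ball_top (a point): top of the hitch ball, 66 mm above the table
- lock_plate: loose flat bright steel plate, 60 mm wide (x) x 5 mm thick (y) x 85 mm tall (z), 0.12 kg; its top 14 mm are an 11 mm thick grip edge. Origin at the middle of its lower edge. It stands in the holder, lower edge 10 mm above the table, right behind the end of the latch arm, and stops the latch from sliding; it must rise 40 mm to leave the slots.
- parts_tray: fixed shallow open tray, 120 (x) x 160 (y) x 28 mm, walls and floor about 4 mm; origin at table level under its middle
- coupler: loose dark steel head (56 x 52 mm) sitting over the ball with 2 mm play, its socket 25 mm deep, and a square stub 36 mm wide reaching 119 mm to -x; about 0.5 kg, centre of mass about 9 mm to -x of the ball. Origin: top face of the head over the ball, 74 mm above the table at the start; axes parallel to the ball mount's. It must rise 35 mm to be off the ball.
- post (a point): on the outer (+y) face of the fixed upright post on the coupler's head, at the height to grip: (-10, 0, +31) mm in the coupler's frame. The post is 36 mm wide (x), 8 mm thick (y) and stands from 0 to 47 mm above the head's top.
- latch_tab (a point): on the outer (-y) face of the latch's upright tab (36 mm wide in x, 7 mm thick in y, as tall as the post), level with point post and 47 mm from it when the latch is shut. Nothing stands beside either outer face above the head's top (31 mm below these points).
- latch (a joint): slide of the spring latch on the coupler, m: 0 shut (its plate catches under the ball), 0.0135 fully pulled towards the post (the coupler's +y); free of the ball from about 0.010. The tab moves with it, so fully squeezed the tab's and post's outer faces are 33.5 mm apart. Spring force about 4 N shut and 9 N fully pulled.
- pinion: bystander: dark loose gear, 57 mm across, 30 mm high, behind the tray; origin under its middle
- bush: bystander: dark loose bush, 42 mm across, 50 mm high, on the latch tab's side of the ball mount; origin under its middle
- filter_bowl: bystander: loose white filter with black cap, 59 mm across, 114 mm high, at the left; origin under its middle

How it is judged:
By the outcome, as a careful person would: the job done as asked, in the order asked, and still so for the second after the job is handed in, while the arm keeps its last pose, push and grip.
It also fails if it takes over 56 s, if anything falls off the work surface, if the arm or the gripper's body presses on something with over 40 N, if the wrist force passes 120 N, or if a joint passes its speed limit or range.

## Robot

A 6-joint arm with a two-finger parallel gripper is mounted at the origin on a cart in front of the work surface, level with it; the furniture and walls round the work are solid. World frame = base frame: x ahead of the robot, y to its left, z up, the work surface at z = 0. Lengths are in m, angles in rad, forces in N, time in s.
With the tool pointing down it reaches from about 0.3 to 0.75 m from the base axis. Payload 8.5 kg.
Tool frame: the origin (TCP) lies at the very end of the fingers, on their centre line; the grasp point (between the pads) lies robot.pinch_z behind it (robot.pinch_z is the distance from the TCP to the grasp point, in m); z points along the fingers, y is the line along which they close (so a half turn about z gives the same grasp; the last joint's range is limited). The gripper opens to 88 mm and grips with 3 to 60 N. Pads are 18 mm wide; open, the fingers measure 123 mm over their backs; the gripper's body (75 mm by 187 mm) begins 45 mm behind the grasp point.
Start: joints at [-1.319, 0.381, 1.297, -0, 1.464, -0.215], TCP at [0.248, -0.491, 0.239] pointing down, gripper open.
Joint ranges: [-3.11, 3.11], [-0.89, 2.33], [0.22, 2.48], [-1.42, 4.56], [0.17, 2.85], [-2.88, 2.88]. Speed limits (rad/s): [2.39, 2.39, 3.14, 3.14, 3.14, 3.14].

## Interface

Orientations are given as a unit quaternion [x, y, z, w].
In Python, from bench import robot, grab_frame, order gives the robot as it stands.
- The arm moves only by the tool servo_tool, never from a script. Its argument "targets" is a list of rows, each an object of numbers: "rx", "ry", "rz": the turn, a rotation vector about the tool's x, y, z in rad; "tx", "ty", "tz": the shift along the tool's x, y, z in mm; "jaw": the finger opening in mm, from 0 to 88.1. A call has 1 to 20 rows; each row is the pose to reach, as a shift and turn from the pose commanded when the call began, along the tool's axes at that moment; what a row does not reach only later rows make up. A row lasts 1/8 s, in which the tool goes at most 62.5 mm and 10.7 degrees, less where a joint would pass 70% of its speed; a pose out of reach is approached as far as the arm can. A call with a gripper value outside its range is refused whole. The fingers move at their own pace and stop on an object; the grip force is fixed at half the most. Time passes only in rows, so rows that repeat a pose let the fingers close. It gives the time, the measured TCP pose, the force, the opening and the grip force at its end, in the units of the state.
- robot.state(): the state, without advancing time (a new reading comes with each control period).
- grab_frame(name): name is "scene" or "top"; returns a dict with "color" (400x640x3 uint8, blue, green, red), "depth" (400x640 float32, m along the optical axis (not along the pixel's ray), 0 where there is no reading), "vertical_fov" (degrees; the focal length in pixels is half the picture's height over the tangent of half this angle, whatever the lens; pixels are square), "cx", "cy" (the principal point, pixels), "R" (3x3) and "t" (3): a world point X has camera coordinates R X + t. Camera axes: x right, y down, z forward; pixel columns grow to the right and rows downward; lengths in m; the calibration is good to about 2 mm. A picture is of the moment at which its call begins.
- order.job_done(): hands the job in; it is judged then, once.
The state is a dict: "t": time; "q": joint angles; "joint_vel": joint speeds; "joint_efforts": joint torques, N m; "eef_pos": TCP position; "tool_rot": TCP orientation; "ft_force": force on the tool from outside, world axes, zero at the start; "torque": the same for the moment, N m; "grip_width": finger opening in m; "grasp_force": force on a finger pad.
Only numpy, scipy, OpenCV 4.12 (cv2) and the standard library are available. Lean on these libraries where they do the work, as an engineer would, in place of code of your own. Each camera call takes 0.05 s, during which the arm holds its last target. There are 200 camera calls.

## Working session

There is one attempt and no reset: what is moved stays moved. The work goes in short steps, Python scripts to look and compute and a tool call to move; the robot and the scene stay as the last step left them, time stands still between calls to the robot, and variables do not carry over. Pictures are saved under pics/ and viewed, at most 10 in all, crops included, and the job is handed in when it is done.

Besides the shell and the picture viewer there is one more tool, called after "Emit:" as name(argument=value, ...), one argument or row to a line, values as JSON. servo_tool: Moves the arm, as the interface text tells. Its arguments: {"type":"object","properties":{"targets":{"type":"array"}},"required":["targets"]}

```bash
mkdir -p pics; ls
cat > h.py <<'E'
import numpy as np, cv2
from bench import robot, grab_frame, order
def load(n):
    f=grab_frame(n); np.savez('%s.npz'%n,**{k:np.array(v) for k,v in f.items()}); return f
def cloud(f):
    h,w=f['depth'].shape; fl=h/2/np.tan(np.radians(float(f['vertical_fov']))/2)
    v,u=np.mgrid[:h,:w]; z=f['depth']
    P=np.stack([(u-f['cx'])/fl*z,(v-f['cy'])/fl*z,z],-1)
    return (P-f['t'])@f['R']   # R^T (P-t)
E
python3 - <<'E'
from h import *
for n in ('scene','top'):
    f=load(n); cv2.imwrite(f'pics/{n}0.png',f['color'])
    print(n,f['vertical_fov'],f['cx'],f['cy'],-np.array(f['R']).T@f['t'],np.round(f['R'],3).tolist())
s=robot.state(); print(s['eef_pos'],s['tool_rot'],robot.pinch_z,s['grip_width'],s['t'])
E
```

```text
pics
scene 46.68926548196541 317.16394068415855 198.42592814149154 [-0.33730334  0.56892553  0.69122835] [[-0.494, -0.869, 0.024], [-0.454, 0.235, -0.859], [0.741, -0.436, -0.511]]
top 53.052816898915445 319.59040134205287 200.24935139230672 [0.45511255 0.07082261 1.13403264] [[0.011, -1.0, 0.021], [-0.997, -0.013, -0.072], [0.072, -0.02, -0.997]]
[ 0.2474847  -0.49090331  0.23823241] [ 9.72881111e-01  2.31304910e-01 -8.87481674e-07 -6.17753276e-04] 0.0187 0.08806086372153346 0.1
```

View pics/scene0.png

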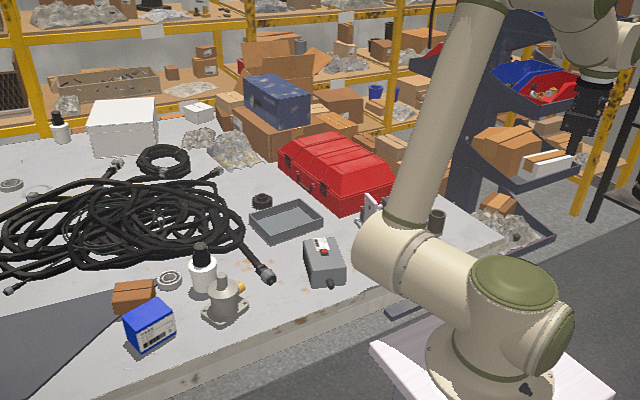

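View pics/top0.png

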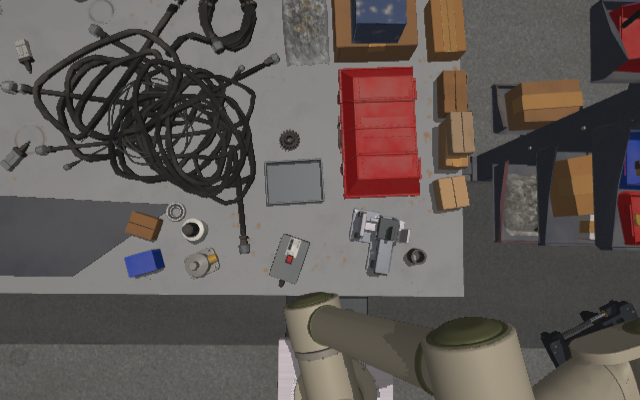

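The scene view shows the tray near (286,221), with the arm hiding the coupler. The top view shows the tray at (294,182), pinion (289,139), coupler about (382,240), holder and plate about (365,225), bush (415,257) and filter (193,230).

Run:
```python
from h import *
f=dict(np.load('top.npz')); P=cloud(f)
c=f['color'][190:290,335:435]; cv2.imwrite('pics/crop0.png',cv2.resize(c,(600,600),interpolation=cv2.INTER_CUBIC))
Q=P[190:290,335:435].reshape(-1,3); 
for lo,hi in((.085,.10),(.10,.14),(.066,.082),(.054,.064),(.035,.053)):
    m=(Q[:,2]>lo)&(Q[:,2]<hi)&(np.abs(Q[:,0]-.4)<.25); M=(P[...,2]>lo)&(P[...,2]<hi); M[:190]=0;M[290:]=0;M[:,:335]=0;M[:,435:]=0
    n,l,st,ce=cv2.connectedComponentsWithStats(M.astype('uint8'))
    for i in range(1,n):
        if st[i,4]>12:
            q=P[l==i]; r=cv2.minAreaRect((q[:,:2]*1000).astype('float32'))
            print(lo,hi,st[i].tolist(),'med',np.round(np.median(q,0),4),'rect',np.round(r[0],1),np.round(r[1],1),round(r[2],1))
# tray
M=((P[...,2]>.018)&(P[...,2]<.04)); M[:145]=0;M[215:]=0;M[:,:255]=0;M[:,335:]=0
q=P[M];r=cv2.minAreaRect((q[:,:2]*1000).astype('float32'));print('tray',r)
print('table z',np.median(P[215:225,280:340,2]))
```

```text
0.085 0.1 [359, 214, 8, 23, 102] med [ 0.4675 -0.0631  0.0945] rect [468.  -62.8] [11.1 57.9] 80.9
0.085 0.1 [388, 227, 3, 13, 16] med [ 0.4488 -0.1312  0.0923] rect [ 447.5 -131.1] [ 1.2 31.5] 80.3
0.085 0.1 [403, 229, 4, 14, 19] med [ 0.4427 -0.171   0.0917] rect [ 441.6 -170.8] [ 2.2 34.4] 79.9
0.1 0.14 [389, 227, 6, 14, 64] med [ 0.4464 -0.1336  0.1199] rect [ 446.3 -134.6] [ 8.4 34.4] 81.9
0.1 0.14 [404, 229, 7, 15, 65] med [ 0.4407 -0.1721  0.1209] rect [ 440.6 -173.8] [ 8.2 35.5] 80.7
0.066 0.082 [345, 190, 75, 8, 473] med [ 0.5544 -0.1071  0.0717] rect [ 552.1 -117.5] [ 19.2 198.8] 0.7
0.066 0.082 [374, 218, 25, 58, 817] med [ 0.4156 -0.1222  0.0733] rect [ 411.7 -125.3] [ 52.1 148.9] 81.3
0.066 0.082 [401, 229, 4, 14, 17] med [ 0.4397 -0.1711  0.0719] rect [ 441.3 -171.1] [ 1.9 34.7] 81.2
0.054 0.064 [371, 218, 9, 8, 34] med [ 0.4817 -0.1009  0.0568] rect [479.5 -99.4] [21.2 19.2] 80.4
0.054 0.064 [400, 229, 4, 13, 13] med [ 0.4422 -0.1709  0.0576] rect [ 442.4 -170.9] [ 2.4 33. ] 78.4
0.035 0.053 [359, 211, 8, 7, 26] med [ 0.5005 -0.064   0.0501] rect [497.1 -67.4] [18.7 16
[... 153 characters left out ...]
457  -0.1706  0.0416] rect [ 450.9 -170.9] [14.6 60.1] 78.9
0.035 0.053 [365, 223, 13, 11, 96] med [ 0.463  -0.0923  0.0419] rect [460.2 -92. ] [27.2 33.5] 0.4
0.035 0.053 [355, 232, 8, 7, 25] med [ 0.4381 -0.0558  0.0498] rect [440.8 -57.3] [16.1 18.6] 0.5
0.035 0.053 [374, 235, 5, 6, 15] med [ 0.4331 -0.1043  0.0438] rect [ 433.2 -104.5] [14.8  7. ] 35.5
0.035 0.053 [410, 249, 16, 16, 122] med [ 0.3845 -0.2182  0.0488] rect [ 384.8 -218.3] [40.2 40.3] 89.4
0.035 0.053 [371, 261, 4, 11, 26] med [ 0.36   -0.097   0.0434] rect [358.3 -95.9] [ 5.8 26.4] 81.4
tray ((609.1609497070312, 134.90379333496094), (165.10084533691406, 185.97842407226562), 4.214827537536621)
table z 0.0003013086200358622
```

View pics/crop0.png

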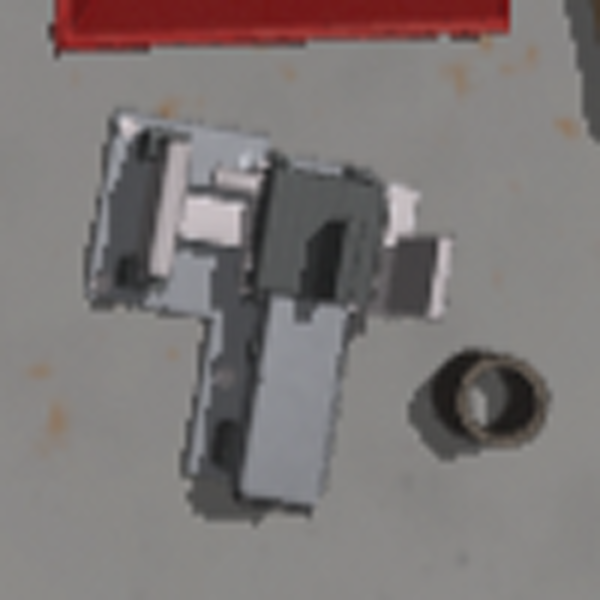

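The crop shows the mount yawed slightly clockwise, with the plate's bright edge at crop x≈170 and the post and tab to the right of the head. From the depth data, the yaw is about -9°, the coupler origin about (457,-132) mm and the plate about (468,-63) mm, and these agree with the given layout.

```bash
cat >> h.py <<'E'
from scipy.spatial.transform import Rotation as Rn
def rel(target,yaw,tilt=(0,0,0),rot0=None,p0=None):
    """target TCP (m), yaw deg of tool x (tool down), tilt: world rotvec deg applied after"""
    s=robot.state(); p0=np.array(s['eef_pos']) if p0 is None else np.array(p0)
    R0=Rn.from_quat(s['tool_rot']) if rot0 is None else rot0
    Rt=Rn.from_rotvec(np.radians(tilt))*Rn.from_euler('z',yaw,degrees=True)*Rn.from_rotvec([np.pi,0,0])
    print('t',s['t'],'shift mm',np.round(R0.inv().apply(np.array(target)-p0)*1000,1),'turn',np.round((R0.inv()*Rt).as_rotvec(),4))
E
python3 - <<'E'
from h import *
f=dict(np.load('top.npz')); P=cloud(f)
M=(P[...,2]>.018)&(P[...,2]<.036); M[:153]=0;M[212:]=0;M[:,:258]=0;M[:,328:]=0
n,l,st,ce=cv2.connectedComponentsWithStats(M.astype('uint8'))
i=1+np.argmax(st[1:,4]);q=P[l==i];print(st[i],'tray',cv2.minAreaRect((q[:,:2]*1000).astype('float32')))
q=P[60:200,338:420].reshape(-1,3);print('red top',np.percentile(q[:,2],[50,99]),'xmin',q[q[:,2]>.03,0].min())
rel([.468,-.063,.20],-9)
E
```

```text
[264 159  61  46 338] tray ((587.5962524414062, 120.30662536621094), (119.94237518310547, 160.03289794921875), 4.214827537536621)
red top [0.10809988 0.11615234] xmin 0.4551125479952968
t 0.1 shift mm [ 389.5 -282.8   38.7] turn [-1.300e-03  1.000e-04  6.239e-01]
```

Emit:
servo_tool(
  targets=[
    {"tx":20,"ty":-14,"tz":0,"rz":0.03,"jaw":40},
    {"tx":55,"ty":-40,"tz":0,"rz":0.09,"jaw":40},
    {"tx":95,"ty":-69,"tz":5,"rz":0.15,"jaw":40},
    {"tx":135,"ty":-98,"tz":10,"rz":0.22,"jaw":40},
    {"tx":175,"ty":-127,"tz":15,"rz":0.28,"jaw":40},
    {"tx":215,"ty":-156,"tz":20,"rz":0.35,"jaw":40},
    {"tx":255,"ty":-185,"tz":25,"rz":0.41,"jaw":40},
    {"tx":295,"ty":-214,"tz":30,"rz":0.48,"jaw":40},
    {"tx":335,"ty":-243,"tz":34,"rz":0.54,"jaw":40},
    {"tx":368,"ty":-267,"tz":37,"rz":0.6,"jaw":40},
    {"tx":384,"ty":-279,"tz":38,"rz":0.62,"jaw":40},
    {"tx":389.5,"ty":-283,"tz":38.5,"rz":0.624,"jaw":40},
    {"tx":389.5,"ty":-283,"tz":38.5,"rz":0.624,"jaw":40},
  ],
)

```text
invalid input at $.targets[0]: expected keys rx, ry, rz, tx, ty, tz, jaw
```

Emit:
servo_tool(
  targets=[
    {"rx":0,"ry":0,"tx":20,"ty":-14,"tz":0,"rz":0.03,"jaw":40},
    {"rx":0,"ry":0,"tx":55,"ty":-40,"tz":0,"rz":0.09,"jaw":40},
    {"rx":0,"ry":0,"tx":95,"ty":-69,"tz":5,"rz":0.15,"jaw":40},
    {"rx":0,"ry":0,"tx":135,"ty":-98,"tz":10,"rz":0.22,"jaw":40},
    {"rx":0,"ry":0,"tx":175,"ty":-127,"tz":15,"rz":0.28,"jaw":40},
    {"rx":0,"ry":0,"tx":215,"ty":-156,"tz":20,"rz":0.35,"jaw":40},
    {"rx":0,"ry":0,"tx":255,"ty":-185,"tz":25,"rz":0.41,"jaw":40},
    {"rx":0,"ry":0,"tx":295,"ty":-214,"tz":30,"rz":0.48,"jaw":40},
    {"rx":0,"ry":0,"tx":335,"ty":-243,"tz":34,"rz":0.54,"jaw":40},
    {"rx":0,"ry":0,"tx":368,"ty":-267,"tz":37,"rz":0.6,"jaw":40},
    {"rx":0,"ry":0,"tx":384,"ty":-279,"tz":38,"rz":0.62,"jaw":40},
    {"rx":0,"ry":0,"tx":389.5,"ty":-283,"tz":38.5,"rz":0.624,"jaw":40},
    {"rx":0,"ry":0,"tx":389.5,"ty":-283,"tz":38.5,"rz":0.624,"jaw":40},
  ],
)

```text
t: 1.72
eef_pos: [0.4678, -0.0633, 0.2001]
tool_rot: [0.997, -0.078, -0.0, 0.0]
ft_force: [-0.3, -0.2, -0.4]
grip_width: 0.0401
grasp_force: 0.0
```

Run:
```python
from h import *
f=load('scene'); P=cloud(f)
cv2.imwrite('pics/s1.png',cv2.resize(f['color'][170:300,280:480],(800,520)))
for nm,lo,hi,c in(('plate',.083,.098,(.468,-.063)),('post',.10,.125,(.446,-.134)),('tab',.10,.125,(.4405,-.174))):
    m=(P[...,2]>lo)&(P[...,2]<hi)&(np.hypot(P[...,0]-c[0],P[...,1]-c[1])<.04)
    q=P[m]; 
    if len(q)>8: print(nm,len(q),np.round(q.mean(0),4),cv2.minAreaRect((q[:,:2]*1000).astype('float32')),np.round(np.percentile(q[:,2],[5,95]),3))
rel([.468,-.063,.07],-9)
```

```text
post 110 [ 0.4411 -0.1453  0.1128] ((446.55908203125, -151.10025024414062), (45.149288177490234, 39.28507995605469), 89.10640716552734) [0.102 0.122]
tab 100 [ 0.4386 -0.1677  0.1135] ((442.52459716796875, -157.45994567871094), (45.738624572753906, 39.08536911010742), 74.61129760742188) [0.103 0.122]
t 1.775 shift mm [  0.2  -0.7 130.2] turn [ 0.0001  0.0003 -0.0002]
```

View pics/s1.png

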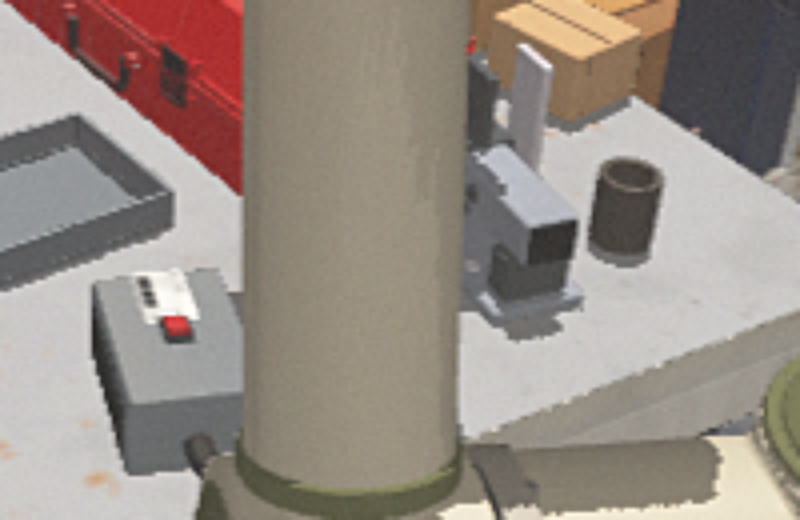

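The scene camera sees the stub, tab, tray and bush, but the forearm hides the plate (crop x 250–465). I'm descending on the top-view measurement.

Emit:
servo_tool(
  targets=[
    {"rx":0,"ry":0,"rz":0,"tx":0,"ty":-0.5,"tz":10,"jaw":40},
    {"rx":0,"ry":0,"rz":0,"tx":0,"ty":-0.5,"tz":35,"jaw":40},
    {"rx":0,"ry":0,"rz":0,"tx":0,"ty":-0.5,"tz":65,"jaw":40},
    {"rx":0,"ry":0,"rz":0,"tx":0,"ty":-0.5,"tz":90,"jaw":40},
    {"rx":0,"ry":0,"rz":0,"tx":0,"ty":-0.5,"tz":110,"jaw":40},
    {"rx":0,"ry":0,"rz":0,"tx":0,"ty":-0.5,"tz":123,"jaw":40},
    {"rx":0,"ry":0,"rz":0,"tx":0,"ty":-0.5,"tz":129,"jaw":40},
    {"rx":0,"ry":0,"rz":0,"tx":0,"ty":-0.5,"tz":130,"jaw":35},
    {"rx":0,"ry":0,"rz":0,"tx":0,"ty":-0.5,"tz":130,"jaw":25},
    {"rx":0,"ry":0,"rz":0,"tx":0,"ty":-0.5,"tz":130,"jaw":18},
    {"rx":0,"ry":0,"rz":0,"tx":0,"ty":-0.5,"tz":130,"jaw":13},
    {"rx":0,"ry":0,"rz":0,"tx":0,"ty":-0.5,"tz":130,"jaw":9},
    {"rx":0,"ry":0,"rz":0,"tx":0,"ty":-0.5,"tz":130,"jaw":5},
    {"rx":0,"ry":0,"rz":0,"tx":0,"ty":-0.5,"tz":130,"jaw":2},
    {"rx":0,"ry":0,"rz":0,"tx":0,"ty":-0.5,"tz":130,"jaw":2},
  ],
)

```text
t: 3.65
eef_pos: [0.4682, -0.0627, 0.0704]
tool_rot: [0.997, -0.079, 0.0, 0.0]
ft_force: [-0.9, 0.9, 5.1]
grip_width: 0.0106
grasp_force: 30.0
```

Emit:
servo_tool(
  targets=[
    {"rx":0,"ry":0,"rz":0,"tx":0,"ty":0,"tz":-3,"jaw":2},
    {"rx":0,"ry":0,"rz":0,"tx":0,"ty":0,"tz":-10,"jaw":2},
    {"rx":0,"ry":0,"rz":0,"tx":0,"ty":0,"tz":-20,"jaw":2},
    {"rx":0,"ry":0,"rz":0,"tx":0,"ty":0,"tz":-32,"jaw":2},
    {"rx":0,"ry":0,"rz":0,"tx":0,"ty":0,"tz":-45,"jaw":2},
    {"rx":0,"ry":0,"rz":0,"tx":0,"ty":0,"tz":-62,"jaw":2},
    {"rx":0,"ry":0,"rz":0,"tx":0,"ty":0,"tz":-82,"jaw":2},
    {"rx":0,"ry":0,"rz":0,"tx":0,"ty":0,"tz":-104,"jaw":2},
    {"rx":0,"ry":0,"rz":0,"tx":0,"ty":0,"tz":-120,"jaw":2},
    {"rx":0,"ry":0,"rz":0,"tx":0,"ty":0,"tz":-128,"jaw":2},
    {"rx":0,"ry":0,"rz":0,"tx":0,"ty":0,"tz":-130,"jaw":2},
  ],
)

```text
t: 5.03
eef_pos: [0.468, -0.0626, 0.2007]
tool_rot: [0.997, -0.079, 0.0, 0.0]
ft_force: [0.1, -0.3, -1.7]
grip_width: 0.0109
grasp_force: 30.0
```

Run:
```python
from h import *
s=robot.state(); print(s['eef_pos'],s['grip_width'],s['grasp_force'])
c,sn=np.cos(np.radians(4.2)),np.sin(np.radians(4.2))
tilt=(-30*c,-30*sn,0)
rel([.5885,.108,.12],4.2,tilt)
rel([.5885,.108,.061],4.2,tilt)
f=load('scene');cv2.imwrite('pics/s2.png',cv2.resize(f['color'][130:290,230:480],(750,480)))
```

```text
[ 0.46804441 -0.06263435  0.200665  ] 0.010887745666430939 29.998166598379612
t 5.025 shift mm [  92.2 -187.4   80.7] turn [-0.521   0.0598 -0.2254]
t 5.025 shift mm [  92.2 -187.4  139.7] turn [-0.521   0.0598 -0.2254]
```

View pics/s2.png

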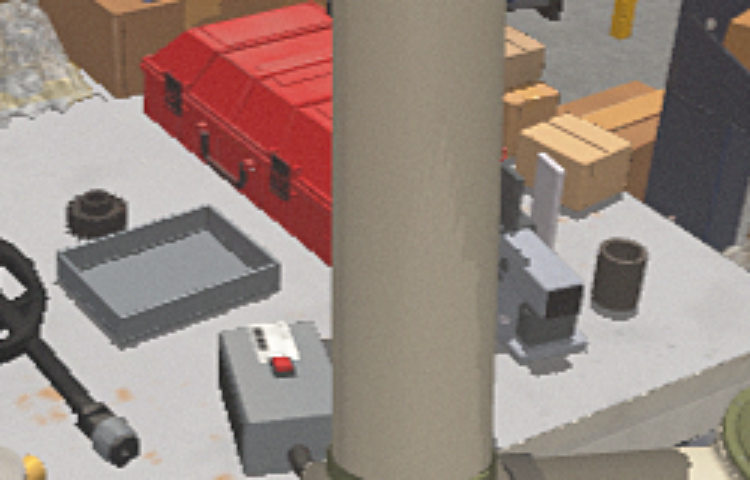

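The plate is out: the opening reads 10.9 mm and about 1.2 N hangs on the wrist. The tray lies at crop (165,270), still empty and clear. Next I carry the plate over, tilted 30°.

Emit:
servo_tool(
  targets=[
    {"rx":0,"ry":0,"rz":0,"tx":4,"ty":-8,"tz":0,"jaw":2},
    {"rx":-0.02,"ry":0,"rz":-0.01,"tx":14,"ty":-28,"tz":0,"jaw":2},
    {"rx":-0.06,"ry":0.01,"rz":-0.03,"tx":28,"ty":-57,"tz":0,"jaw":2},
    {"rx":-0.13,"ry":0.015,"rz":-0.06,"tx":43,"ty":-88,"tz":0,"jaw":2},
    {"rx":-0.21,"ry":0.024,"rz":-0.09,"tx":58,"ty":-118,"tz":0,"jaw":2},
    {"rx":-0.3,"ry":0.034,"rz":-0.13,"tx":72,"ty":-146,"tz":5,"jaw":2},
    {"rx":-0.39,"ry":0.045,"rz":-0.17,"tx":83,"ty":-168,"tz":20,"jaw":2},
    {"rx":-0.47,"ry":0.054,"rz":-0.2,"tx":90,"ty":-182,"tz":45,"jaw":2},
    {"rx":-0.51,"ry":0.059,"rz":-0.22,"tx":92,"ty":-187,"tz":72,"jaw":2},
    {"rx":-0.521,"ry":0.06,"rz":-0.225,"tx":92,"ty":-187.5,"tz":97,"jaw":2},
    {"rx":-0.521,"ry":0.06,"rz":-0.225,"tx":92,"ty":-187.5,"tz":115,"jaw":2},
    {"rx":-0.521,"ry":0.06,"rz":-0.225,"tx":92,"ty":-187.5,"tz":127,"jaw":2},
    {"rx":-0.521,"ry":0.06,"rz":-0.225,"tx":92,"ty":-187.5,"tz":134,"jaw":2},
    {"rx":-0.521,"ry":0.06,"rz":-0.225,"tx":92,"ty":-187.5,"tz":138,"jaw":2},
    {"rx":-0.521,"ry":0.06,"rz":-0.225,"tx":92,"ty":-187.5,"tz":139.5,"jaw":2},
    {"rx":-0.521,"ry":0.06,"rz":-0.225,"tx":92,"ty":-187.5,"tz":139.5,"jaw":2},
  ],
)

```text
t: 7.08
eef_pos: [0.5884, 0.1081, 0.0611]
tool_rot: [0.965, 0.035, 0.01, 0.258]
ft_force: [-0.1, 0.4, -1.2]
grip_width: 0.0105
grasp_force: 30.0
```

Run:
```python
from h import *
s=robot.state(); print(s['eef_pos'],s['ft_force'],s['q'])
f=load('scene');cv2.imwrite('pics/s3.png',cv2.resize(f['color'][130:290,180:430],(750,480)))
```

```text
[0.58841809 0.10813018 0.0611066 ] [-0.07183672  0.37770751 -1.22604943] [ 0.19271876  0.71744584  1.34756769 -0.5603464   1.20404015  1.93019042]
```

View pics/s3.png

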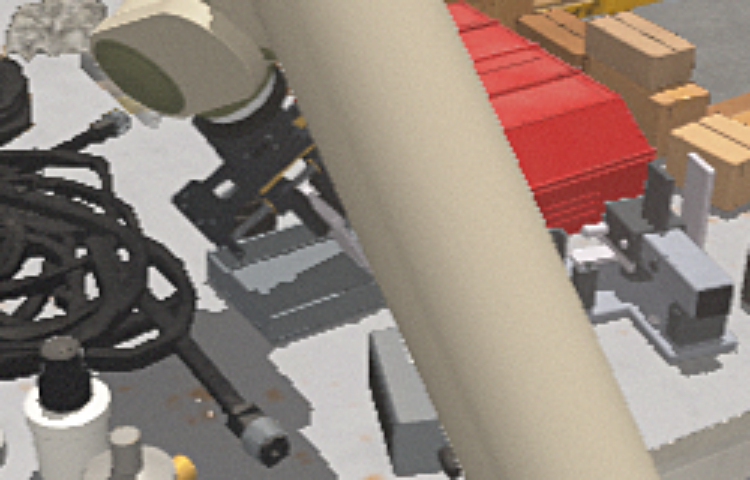

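The plate hangs tilted in the tray (crop ~(330,225)), the gripper leans left above the tray wall, and the area is clear. I'm lowering it the last few mm, opening and withdrawing along the tool.

Emit:
servo_tool(
  targets=[
    {"rx":0,"ry":0,"rz":0,"tx":0,"ty":0,"tz":1.5,"jaw":2},
    {"rx":0,"ry":0,"rz":0,"tx":0,"ty":0,"tz":3,"jaw":2},
    {"rx":0,"ry":0,"rz":0,"tx":0,"ty":0,"tz":3,"jaw":10},
    {"rx":0,"ry":0,"rz":0,"tx":0,"ty":0,"tz":3,"jaw":14},
    {"rx":0,"ry":0,"rz":0,"tx":0,"ty":0,"tz":3,"jaw":20},
    {"rx":0,"ry":0,"rz":0,"tx":0,"ty":0,"tz":3,"jaw":27},
    {"rx":0,"ry":0,"rz":0,"tx":0,"ty":0,"tz":3,"jaw":34},
    {"rx":0,"ry":0,"rz":0,"tx":0,"ty":0,"tz":2,"jaw":40},
    {"rx":0,"ry":0,"rz":0,"tx":0,"ty":0,"tz":-4,"jaw":40},
    {"rx":0,"ry":0,"rz":0,"tx":0,"ty":0,"tz":-12,"jaw":40},
    {"rx":0,"ry":0,"rz":0,"tx":0,"ty":0,"tz":-22,"jaw":40},
    {"rx":0,"ry":0,"rz":0,"tx":0,"ty":0,"tz":-34,"jaw":40},
    {"rx":0,"ry":0,"rz":0,"tx":0,"ty":0,"tz":-50,"jaw":40},
    {"rx":0,"ry":0,"rz":0,"tx":0,"ty":0,"tz":-75,"jaw":40},
    {"rx":0,"ry":0,"rz":0,"tx":0,"ty":0,"tz":-105,"jaw":50},
    {"rx":0,"ry":0,"rz":0,"tx":0,"ty":0,"tz":-135,"jaw":60},
    {"rx":0,"ry":0,"rz":0,"tx":0,"ty":0,"tz":-150,"jaw":60},
  ],
)

```text
t: 9.25
eef_pos: [0.5829, 0.184, 0.1927]
tool_rot: [0.965, 0.035, 0.011, 0.258]
ft_force: [1.5, -0.3, -0.5]
grip_width: 0.0602
grasp_force: 0.0
```

Run:
```python
from h import *
s=robot.state(); print(s['t'],s['eef_pos'],s['ft_force'])
f=load('scene');cv2.imwrite('pics/s4.png',cv2.resize(f['color'][130:290,180:430],(750,480)))
P=cloud(f); u=P-np.array([.5876,.1203,0])
m=(np.abs(u[...,0])<.05)&(np.abs(u[...,1])<.07)&(P[...,2]>-.01); print(m.sum(),np.percentile(P[m][:,2],[1,50,90,99,100]))
a=np.radians(-9); R=np.array([[np.cos(a),-np.sin(a)],[np.sin(a),np.cos(a)]])
o=np.array([.4568,-.1322]); g=o+R@np.array([-.010,-.0175]); print('grip',g)
rel([g[0],g[1],.20],-9)
rel([g[0],g[1],.0865],-9)
```

```text
9.25 [0.58293077 0.18400553 0.19268424] [ 1.47999032 -0.33619878 -0.4965225 ]
1250 [0.00188292 0.01191636 0.30935002 0.32415796 0.32804412]
grip [ 0.44418551 -0.1479202 ]
t 9.3 shift mm [-163.2  281.9  154.1] turn [ 0.5195 -0.0639  0.2251]
t 9.3 shift mm [-163.6  225.2  252.5] turn [ 0.5195 -0.0639  0.2251]
```

View pics/s4.png

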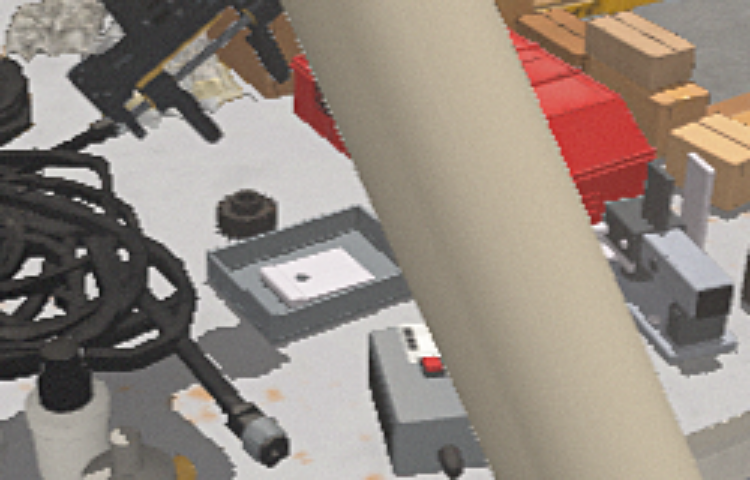

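The plate lies flat in the tray (crop ~(315,275)), and the pinion and everything else is untouched. Next I go above the coupler.

Emit:
servo_tool(
  targets=[
    {"rx":0.02,"ry":0,"rz":0.01,"tx":-6,"ty":10,"tz":5,"jaw":75},
    {"rx":0.07,"ry":-0.01,"rz":0.03,"tx":-21,"ty":37,"tz":20,"jaw":75},
    {"rx":0.13,"ry":-0.02,"rz":0.06,"tx":-41,"ty":71,"tz":39,"jaw":75},
    {"rx":0.2,"ry":-0.025,"rz":0.09,"tx":-63,"ty":108,"tz":59,"jaw":75},
    {"rx":0.27,"ry":-0.03,"rz":0.12,"tx":-85,"ty":147,"tz":80,"jaw":75},
    {"rx":0.34,"ry":-0.04,"rz":0.15,"tx":-107,"ty":185,"tz":101,"jaw":75},
    {"rx":0.41,"ry":-0.05,"rz":0.18,"tx":-128,"ty":221,"tz":121,"jaw":75},
    {"rx":0.47,"ry":-0.06,"rz":0.205,"tx":-147,"ty":254,"tz":139,"jaw":75},
    {"rx":0.51,"ry":-0.063,"rz":0.22,"tx":-159,"ty":275,"tz":150,"jaw":75},
    {"rx":0.5195,"ry":-0.064,"rz":0.225,"tx":-163,"ty":282,"tz":154,"jaw":75},
    {"rx":0.5195,"ry":-0.064,"rz":0.225,"tx":-163,"ty":282,"tz":154,"jaw":75},
  ],
)

```text
t: 10.68
eef_pos: [0.4431, -0.1495, 0.1978]
tool_rot: [0.997, -0.08, -0.002, 0.001]
ft_force: [0.3, 1.5, 0.6]
grip_width: 0.075
grasp_force: 0.0
```

Run:
```python
from h import *
rel([.4442,-.1479,.0865],-9)
f=load('scene'); P=cloud(f); a=np.radians(-9); R=np.array([[np.cos(a),-np.sin(a)],[np.sin(a),np.cos(a)]])
L=(P[...,:2]-np.array([.4568,-.1322]))@R
m=(P[...,2]>.085)&(P[...,2]<.128)&(np.abs(L[...,0]+.01)<.03)&(np.abs(L[...,1]+.025)<.035)
for lo,hi in((-.015,.01),(-.055,-.03)):
    q=m&(L[...,1]>lo)&(L[...,1]<hi)
    if q.sum()>5: print(q.sum(),'x',np.percentile(L[q][:,0],[2,50,98]).round(4),'y',np.percentile(L[q][:,1],[2,50,98]).round(4),'ztop',P[q][:,2].max())
```

```text
t 10.675 shift mm [  1.3  -2.  111.3] turn [ 0.0017  0.0044 -0.003 ]
93 x [-0.0292 -0.0205 -0.0042] y [-0.0087 -0.0024  0.    ] ztop 0.12243244178652131
134 x [-0.0292 -0.0136  0.0079] y [-0.0476 -0.0421 -0.0395] ztop 0.12322709452029114
```

Emit:
servo_tool(
  targets=[
    {"rx":0,"ry":0,"rz":0,"tx":0,"ty":0,"tz":8,"jaw":75},
    {"rx":0,"ry":0,"rz":0,"tx":0,"ty":0,"tz":28,"jaw":75},
    {"rx":0,"ry":0,"rz":0,"tx":0,"ty":0,"tz":50,"jaw":75},
    {"rx":0,"ry":0,"rz":0,"tx":0,"ty":0,"tz":72,"jaw":75},
    {"rx":0,"ry":0,"rz":0,"tx":0,"ty":0,"tz":92,"jaw":75},
    {"rx":0,"ry":0,"rz":0,"tx":0,"ty":0,"tz":106,"jaw":75},
    {"rx":0,"ry":0,"rz":0,"tx":0,"ty":0,"tz":112,"jaw":75},
    {"rx":0,"ry":0,"rz":0,"tx":0,"ty":0,"tz":113.5,"jaw":75},
    {"rx":0,"ry":0,"rz":0,"tx":0,"ty":0,"tz":113.5,"jaw":70},
    {"rx":0,"ry":0,"rz":0,"tx":0,"ty":0,"tz":113.5,"jaw":66},
  ],
)

```text
t: 11.98
eef_pos: [0.4435, -0.1496, 0.0851]
tool_rot: [0.997, -0.079, -0.001, 0.001]
ft_force: [0.2, -0.3, 0.6]
grip_width: 0.0662
grasp_force: 0.0
```

Run:
```python
from h import *
s=robot.state(); print(s['eef_pos'],s['ft_force'],s['joint_vel'])
rel([.4442,-.1479,.0865],-9)
```

```text
[ 0.44347694 -0.14956026  0.08513799] [ 0.23932914 -0.28082068  0.62776712] [-0.00230935  0.00010696  0.00055431  0.0006728  -0.00247856 -0.00075703]
t 11.975 shift mm [ 0.4 -1.8 -1.4] turn [ 0.0023  0.0028 -0.0011]
```

Emit:
servo_tool(
  targets=[
    {"rx":0.002,"ry":0.003,"rz":-0.001,"tx":0.4,"ty":-1.5,"tz":-1.4,"jaw":62},
    {"rx":0.002,"ry":0.003,"rz":-0.001,"tx":0.4,"ty":-1.5,"tz":-1.4,"jaw":55},
    {"rx":0.002,"ry":0.003,"rz":-0.001,"tx":0.4,"ty":-1.5,"tz":-1.4,"jaw":50},
    {"rx":0.002,"ry":0.003,"rz":-0.001,"tx":0.4,"ty":-1.5,"tz":-1.4,"jaw":46},
    {"rx":0.002,"ry":0.003,"rz":-0.001,"tx":0.4,"ty":-1.5,"tz":-1.4,"jaw":42},
    {"rx":0.002,"ry":0.003,"rz":-0.001,"tx":0.4,"ty":-1.5,"tz":-1.4,"jaw":39},
    {"rx":0.002,"ry":0.003,"rz":-0.001,"tx":0.4,"ty":-1.5,"tz":-1.4,"jaw":36},
    {"rx":0.002,"ry":0.003,"rz":-0.001,"tx":0.4,"ty":-1.5,"tz":-1.4,"jaw":33},
    {"rx":0.002,"ry":0.003,"rz":-0.001,"tx":0.4,"ty":-1.5,"tz":-1.4,"jaw":28},
    {"rx":0.002,"ry":0.003,"rz":-0.001,"tx":0.4,"ty":-1.5,"tz":-1.4,"jaw":20},
    {"rx":0.002,"ry":0.003,"rz":-0.001,"tx":0.4,"ty":-1.5,"tz":-1.4,"jaw":10},
    {"rx":0.002,"ry":0.003,"rz":-0.001,"tx":0.4,"ty":-1.5,"tz":-1.4,"jaw":10},
  ],
)

```text
t: 13.48
eef_pos: [0.4442, -0.1467, 0.0864]
tool_rot: [0.997, -0.079, 0.0, -0.002]
ft_force: [3.0, 5.9, 7.6]
grip_width: 0.0332
grasp_force: 30.0
```

Run:
```python
from h import *
s=robot.state(); print(s['eef_pos'],s['ft_force'],s['torque'],s['grip_width'],s['grasp_force'])
R0=Rn.from_quat(s['tool_rot']);print('force in tool',R0.inv().apply(s['ft_force']))
```

```text
[ 0.44420699 -0.14666239  0.08643321] [2.98476672 5.94466603 7.61203755] [ 1.27664257 -0.36351694 -0.02680451] 0.03320197159359143 30.025264509022236
force in tool [ 2.01241241 -6.36305397 -7.59294033]
```

The latch is fully squeezed: the opening reads 33.2 mm against the expected 33.5. A small shift takes off the side force, then I lift.

Emit:
servo_tool(
  targets=[
    {"rx":0,"ry":0,"rz":0,"tx":0,"ty":-0.7,"tz":0,"jaw":10},
    {"rx":0,"ry":0,"rz":0,"tx":0,"ty":-0.7,"tz":-1,"jaw":10},
    {"rx":0,"ry":0,"rz":0,"tx":0,"ty":-0.7,"tz":-3,"jaw":10},
    {"rx":0,"ry":0,"rz":0,"tx":0,"ty":-0.7,"tz":-5,"jaw":10},
    {"rx":0,"ry":0,"rz":0,"tx":0,"ty":-0.7,"tz":-7,"jaw":10},
    {"rx":0,"ry":0,"rz":0,"tx":0,"ty":-0.7,"tz":-9,"jaw":10},
    {"rx":0,"ry":0,"rz":0,"tx":0,"ty":-0.7,"tz":-10,"jaw":10},
    {"rx":0,"ry":0,"rz":0,"tx":0,"ty":-0.7,"tz":-10,"jaw":10},
  ],
)

```text
t: 14.48
eef_pos: [0.444, -0.1474, 0.0962]
tool_rot: [0.997, -0.079, -0.0, -0.0]
ft_force: [0.3, -0.6, -6.0]
grip_width: 0.0333
grasp_force: 30.0
```

Run:
```python
from h import *
s=robot.state(); print(s['eef_pos'],s['ft_force'],s['torque'],s['grip_width'],s['grasp_force'])
f=load('scene');cv2.imwrite('pics/s5.png',cv2.resize(f['color'][130:290,280:480],(750,600)))
rel([.4442,-.146,.1765],-9)
```

```text
[ 0.44401841 -0.14738424  0.09620922] [ 0.28511566 -0.56986307 -6.0086098 ] [-0.02579956  0.07544348 -0.03329043] 0.03326052592280874 29.98990511521697
t 14.525 shift mm [ -0.1  -1.4 -80.4] turn [-0.0001  0.0007 -0.0001]
```

View pics/s5.png

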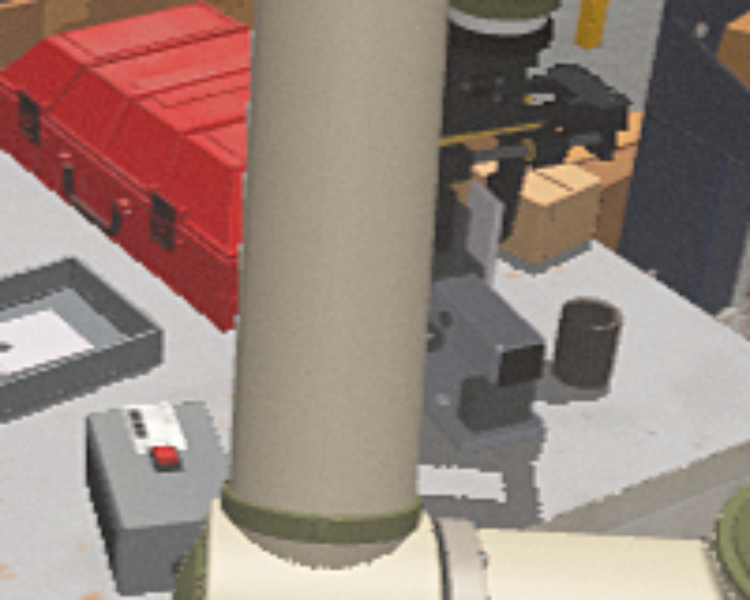

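The coupler has risen 10 mm and is level: the stub has left its rest block, and the wrist carries about 6 N with almost no moment. I'm continuing straight up to about 88 mm.

Emit:
servo_tool(
  targets=[
    {"rx":0,"ry":0,"rz":0,"tx":0,"ty":0,"tz":-2,"jaw":10},
    {"rx":0,"ry":0,"rz":0,"tx":0,"ty":0,"tz":-5,"jaw":10},
    {"rx":0,"ry":0,"rz":0,"tx":0,"ty":0,"tz":-10,"jaw":10},
    {"rx":0,"ry":0,"rz":0,"tx":0,"ty":0,"tz":-16,"jaw":10},
    {"rx":0,"ry":0,"rz":0,"tx":0,"ty":0,"tz":-22,"jaw":10},
    {"rx":0,"ry":0,"rz":0,"tx":0,"ty":0,"tz":-29,"jaw":10},
    {"rx":0,"ry":0,"rz":0,"tx":0,"ty":0,"tz":-36,"jaw":10},
    {"rx":0,"ry":0,"rz":0,"tx":0,"ty":0,"tz":-44,"jaw":10},
    {"rx":0,"ry":0,"rz":0,"tx":0,"ty":0,"tz":-52,"jaw":10},
    {"rx":0,"ry":0,"rz":0,"tx":0,"ty":0,"tz":-60,"jaw":10},
    {"rx":0,"ry":0,"rz":0,"tx":0,"ty":0,"tz":-67,"jaw":10},
    {"rx":0,"ry":0,"rz":0,"tx":0,"ty":0,"tz":-73,"jaw":10},
    {"rx":0,"ry":0,"rz":0,"tx":0,"ty":0,"tz":-76,"jaw":10},
    {"rx":0,"ry":0,"rz":0,"tx":0,"ty":0,"tz":-78,"jaw":10},
    {"rx":0,"ry":0,"rz":0,"tx":0,"ty":0,"tz":-78,"jaw":10},
    {"rx":0,"ry":0,"rz":0,"tx":0,"ty":0,"tz":-78,"jaw":10},
    {"rx":0,"ry":0,"rz":0,"tx":0,"ty":0,"tz":-78,"jaw":10},
  ],
)

```text
t: 16.65
eef_pos: [0.444, -0.1474, 0.174]
tool_rot: [0.997, -0.079, -0.0, -0.0]
ft_force: [-0.3, -0.0, -5.4]
grip_width: 0.0335
grasp_force: 30.0
```

Run:
```python
from h import *
s=robot.state(); print(s['t'],s['eef_pos'],s['ft_force'],s['torque'],s['grip_width'],s['grasp_force'],np.abs(s['joint_vel']).max())
f=load('scene');cv2.imwrite('pics/s6.png',cv2.resize(f['color'][110:290,280:480],(660,594)))
```

```text
16.65 [ 0.44400003 -0.14736778  0.17400968] [-0.27747308 -0.04629859 -5.44057365] [ 0.01487688  0.0132913  -0.04044732] 0.033504522468163725 29.989903774112463 0.0020949160606638303
```

View pics/s6.png

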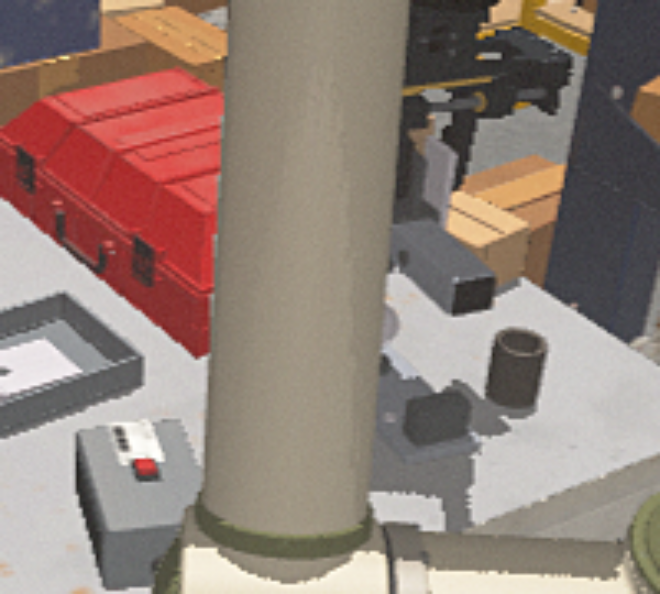

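The coupler hangs level and well clear of the ball (stub at crop ~(450,275), ball at ~(390,325)). The plate is in the tray and the bush has not moved. Handing in.

```bash
python3 -c "
from bench import order
print(order.job_done())"
```

```text
the job is handed in; nothing more can be done
None
```

The job is handed in at about 17 s: the lock plate lies flat in the tray, and the arm holds the coupler level and still, latch squeezed, about 88 mm above its seat; I saw no shift in the loose parts in the camera views, and the hand-in returned no verdict.

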